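# Set the shoe-tree keeper: loosen, slide up, lock

## Robot

A 6-joint arm with a two-finger parallel gripper is mounted at the origin on the work surface. World frame = base frame: x ahead of the robot, y to its left, z up, the work surface at z = 0. Lengths are in m, angles in degrees, forces in N, time in s.
With the tool pointing down it reaches from about 0.35 to 0.875 m from the base axis. Payload 4.2 kg.
Tool frame: the origin (TCP) lies midway between the tips of the shut fingers; the grasp point (between the pads) lies 19 mm behind it; z points along the fingers, y is the line along which they close (so a half turn about z gives the same grasp; the last joint's range is limited). The gripper opens to 87 mm and grips with 3 to 60 N. Pads are 19 mm wide; open, the fingers measure 117 mm over their backs; the gripper's body (75 mm by 190 mm) begins 51 mm behind the grasp point.
Start: joints at [-55.714, 22.042, 0.453, 0, -68.411, -14.817], TCP at [0.208, -0.589, 0.223] pointing down, gripper open.
Joint ranges: [-179.83, 179.83], [-69.29, 118.12], [-61.27, 80.66], [-181.25, 117.63], [-171.15, -9.14], [-177.46, 177.46]. Speed limits (degrees/s): [159.86, 159.86, 180, 180, 180, 180].

## Interface

Orientations are given as a 3x3 rotation matrix whose columns are the frame's x, y, z axes.
In Python, from station import r gives the robot as it stands.
- The arm moves only by the shell command python3 steer.py FILE, which reads ROWS from the file FILE. ROWS is a JSON list of rows, 1 to 8 of them, each of 7 numbers: the opening from 0.0 (shut) to 1.0 (fully open), then dx, dy, dz in units of 5 mm, then a rotation vector rx, ry, rz in units of 4 degrees; each row is the pose to reach, as a shift and turn from the pose commanded when the command began, along the tool's axes at that moment; what a row does not reach only later rows make up. A row lasts 1/10 s, in which the tool goes at most 0.05 m and 8.59 degrees, less where a joint would pass 70% of its speed; a pose out of reach is approached as far as the arm can. The fingers move at their own pace and stop on an object; the grip force is fixed at half the most. Time passes only in rows, so rows that do not move let the fingers close. It prints the time, the measured TCP pose, the force, the opening and the grip force at its end. Input that does not fit is refused with a message, and nothing moves.
- r.sense(): the state, without advancing time (a new reading comes with each control period).
- r.capture(name): name is "side" or "top"; returns a dict with "pixels" (420x560x3 uint8, red, green, blue), "z_map" (420x560 float32, m along the optical axis (not along the pixel's ray), 0 where there is no reading), "K" (3x3 intrinsics, pixels), "world_from_camera" (4x4, takes a point from camera to world coordinates). Camera axes: x right, y up, looking along -z (the intrinsics and any distortion apply to the point x, -y, -z); pixel columns grow to the right and rows downward; lengths in m; the calibration is good to about 2 mm. A picture is of the moment at which its call begins.
- r.finish_job(): hands the job in; it is judged then, once.
The state is a dict: "time_s": time; "joints": joint angles; "joint_velocities": joint speeds; "effort": joint torques, N m; "tcp_pos": TCP position; "ee_rot": TCP orientation; "wrist_force": force on the tool from outside, world axes, zero at the start; "moment": the same for the moment, N m; "gripper_width": opening from 0.0 (shut) to 1.0 (fully open); "gripper_force": force on a finger pad.
Only numpy, scipy, OpenCV 4.12 (cv2) and the standard library are available. Lean on these libraries where they do the work, as an engineer would, in place of code of your own. Each camera call takes 0.05 s, during which the arm holds its last target. There are 200 camera calls.

## Task

The shoe trees in the tray on the bench are loose: loosen the thumbscrew of the collar on the tray's rod before moving the collar, then slide the collar up to the keeper plate and on, until the plate presses the row of shoe trees snugly (a gentle push of about 9 newtons on the plate, never as much as 20), and do the screw up tight again so that the pressure stays when you let go. Leave the other loose things where they are.

Things in the scene. Friction and masses are not known exactly. Their poses are not given: they have to be found in the camera images.
- tray: Fixed wooden tray, 250 x 380 mm, 50 mm high. Origin: centre of underside; z up, y along the long side. A 14 mm steel rod runs along y over the middle (x = 0), axis 66 mm up, between two end posts 80 mm high. Four black shoe trees stand on edge in a row at the -y end, tops 78 mm up.
- collar: Knurled steel collar on the rod, 38 mm across, 24 mm long. Origin: its centre on the rod's axis; axes as the tray's. Screw loose: slides with about 1.5 N friction; tight: holds 25 N or more. Starts 50 to 115 mm on the +y side of the tray's middle, with the keeper and then the shoe trees on its -y side: it must slide 60 to 150 mm toward the tray's -y.
- screw (a joint): Turn of the collar's thumbscrew, rad: 0 = tight (start), growing anticlockwise seen from above as it loosens, stop at 1.7. It does not rise (a clamp shoe inside the collar does); it has let go by 0.65 and bites from there down; 0.9 counts as loosened; it must end below 0.25, about where it started (it can go on to -0.3). Takes 0.1 to 0.3 N m.
- wing (a point): Centre of the screw's upright steel wing, 108.5 mm up, right over the collar's centre: 10 mm thick (point x), 34 mm wide (point y), 28 mm high, lower edge 94 mm up. The point turns with the screw; at joint 0 its axes are the tray's. Gripped from above across its 10 mm, it serves to turn the screw and to push the collar along, without letting go.
- keeper: Loose wooden plate on the rod, between collar and shoe trees: 130 mm across, 10 mm thick along the rod, top 86 mm up. Origin: its centre, 60 mm up. Slides with about 1 N friction. It meets the row of shoe trees 15 to 62 mm further to -y: not measured, must be felt. From there the row gives like a spring of 3.5 N/mm (9 mm travel) and pushes back.
- tin: Bystander in the tray: round flat shoe-polish tin, 58 mm across, 20 mm high. Origin: centre of underside.
- horn: Bystander in the tray: short flat stainless shoehorn, 180 mm long (along its x), 4 mm thick. Origin: under its middle.
- incense: Bystander: white ceramic incense holder, 88 mm across, 26 mm high. Origin: centre of underside.
- wedge: Bystander: orange plastic door wedge, 125 x 45 x 30 mm. Origin: under its middle.
- albox: Bystander: small lidded aluminium box, 94 x 64 x 45 mm. Origin: centre of underside.
- brush: Bystander: shoe brush with a handle, lying along its x.

How it is judged:
By the outcome, as a careful person would: the job done as asked, in the order asked, and still so for the second after the job is handed in, with the robot touching nothing.
It also fails if it takes over 51 s, if anything falls off the work surface, if the arm or the gripper's body presses on something with over 40 N, if the wrist force passes 120 N, or if a joint passes its speed limit or range.

## Working session

There is one attempt and no reset: what is moved stays moved. The work goes in short steps, Python scripts to look and compute and a shell command to move; the robot and the scene stay as the last step left them, time stands still between calls to the robot, and variables do not carry over. Pictures are saved under pics/ and viewed, at most 10 in all, crops included, and the job is handed in when it is done.

```bash
ls; mkdir -p pics; python3 - <<'E'
from station import r
import cv2,numpy as np
s=r.sense();print({k:np.round(v,3).tolist() for k,v in s.items()})
for n in("top","side"):
    c=r.capture(n);cv2.imwrite(f"pics/{n}1.png",c["pixels"][:,:,::-1]);np.savez(f"{n}1.npz",**c)
    print(n,c["K"],c["world_from_camera"],[k for k in c])
E
```

```text
pics
station.py
steer.py
{'time_s': 0.0, 'joints': [-55.715, 22.09, 0.38, -0.029, -68.411, -14.816], 'joint_velocities': [-0.046, -0.033, 0.203, 0.021, 0.019, 0.014], 'effort': [-0.001, -39.066, 18.74, 4.22, 0.011, -0.0], 'tcp_pos': [0.208, -0.589, 0.221], 'ee_rot': [[-0.943, -0.333, -0.001], [-0.333, 0.943, 0.002], [0.0, 0.002, -1.0]], 'wrist_force': [-0.345, -0.24, -0.959], 'moment': [0.02, -0.018, 0.047], 'gripper_force': 0.0, 'gripper_width': 1.0}
top [[381.91531026   0.         282.17041467]
 [  0.         381.91531026 214.49891422]
 [  0.           0.           1.        ]] [[ 0.08484126  0.96879181 -0.23290425  0.32568527]
 [-0.9963855   0.08149774 -0.02395944 -0.01100409]
 [-0.00423054  0.23409517  0.97220448  1.04609346]
 [ 0.          0.          0.          1.        ]] ['pixels', 'z_map', 'K', 'world_from_camera']
side [[463.2430125    0.         278.68838967]
 [  0.         463.2430125  210.32032054]
 [  0.           0.           1.        ]] [[-0.97298936  0.16933905 -0.15689483  0.36404808]
 [-0.23030812 -0.66551909  0.70995951  0.77441984]
 [ 0.01580737  0.72691721  0.68654315  0.84877438]
 [ 0.          0.          0.          1.        ]] ['pixels', 'z_map', 'K', 'world_from_camera']
```

View pics/top1.png

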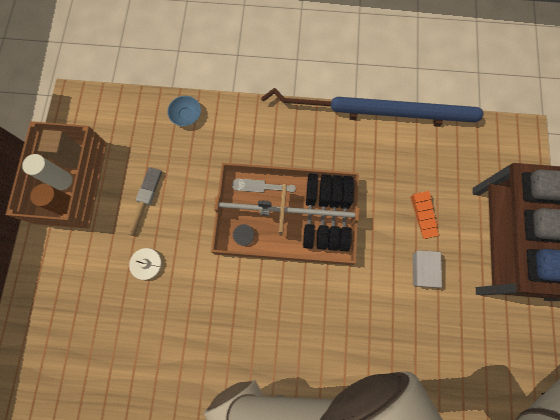

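View pics/side1.png

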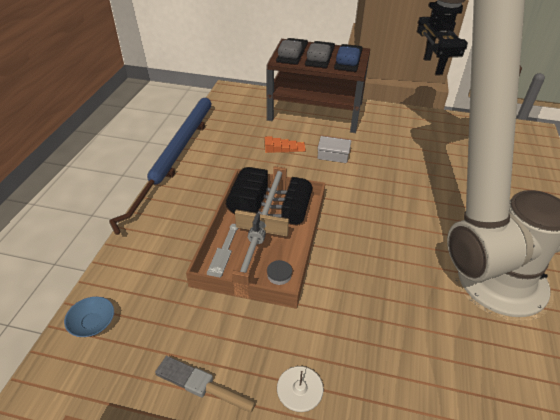

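The top view shows the tray (cols 215–357, rows 165–263), the rod from (220,205) to (355,215), the collar and wing near (265,207), the keeper near (283,209) and the shoe trees to its right. In the side view the collar is near (256,235) and the keeper near (262,222). Next I'll measure them from depth.

```bash
cat > h.py <<'E'
import numpy as np
def cloud(c):
    K,T,z=c["K"],c["world_from_camera"],c["z_map"]
    v,u=np.mgrid[:z.shape[0],:z.shape[1]]
    p=np.stack([(u-K[0,2])/K[0,0]*z,-(v-K[1,2])/K[1,1]*z,-z],-1)
    w=p@T[:3,:3].T+T[:3,3]; w[z==0]=np.nan
    return w
E
python3 - <<'E'
from h import *
import cv2
for n,win in(("top",(150,275,205,370)),("side",(160,305,180,335))):
    c=np.load(n+"1.npz");w=cloud(c);a,b,l,rr=win
    W=w[a:b,l:rr].reshape(-1,3)
    print(n,"bench z",np.nanmedian(w[300:330,100:180,2]) if n=="top" else np.nanmedian(w[310:340,320:380,2]))
    # tray rim z 45..56mm
    m=(W[:,2]>.04)&(W[:,2]<.056);q=W[m][:,:2].astype(np.float32)
    print("rim box",cv2.minAreaRect(q),m.sum())
    for lo,hi in((.068,.076),(.081,.09),(.1,.135)):
        m=(W[:,2]>lo)&(W[:,2]<hi);q=W[m]
        print(lo,hi,m.sum(),q.mean(0).round(4),q.min(0).round(4),q.max(0).round(4))
    q=W[(W[:,2]>.1)&(W[:,2]<.135)];print(q[:40].round(4).tolist())
E
python3 - <<'E'
import cv2
a=cv2.imread("pics/top1.png")[160:270,205:365];b=cv2.imread("pics/side1.png")[165:305,185:335]
import numpy as np
a=cv2.resize(a,(400,275),interpolation=2);b=cv2.resize(b,(400,373),interpolation=2)
a=cv2.copyMakeBorder(a,0,98,0,0,0);cv2.imwrite("pics/crop1.png",np.hstack([a,b]))
E
```

```text
top bench z -0.0004105394972884202
rim box ((0.575810968875885, 0.0027107447385787964), (0.2516198456287384, 0.38042014837265015), 0.2609308958053589) 1558
0.068 0.076 1212 [ 0.5947 -0.0559  0.072 ] [ 0.5031 -0.1877  0.068 ] [0.6788 0.19   0.076 ]
0.081 0.09 236 [0.5764 0.0129 0.0847] [ 0.5104 -0.1855  0.081 ] [0.6622 0.1902 0.0897]
0.1 0.135 76 [0.5732 0.0585 0.1174] [0.5695 0.0426 0.1007] [0.5799 0.0755 0.1261]
[[0.5777, 0.0755, 0.1185], [0.5758, 0.0723, 0.1261], [0.5768, 0.0701, 0.1233], [0.5774, 0.0677, 0.1217], [0.5779, 0.0653, 0.1207], [0.5775, 0.0626, 0.1229], [0.5788, 0.0604, 0.1189], [0.5778, 0.0576, 0.1232], [0.579, 0.0553, 0.1198], [0.5781, 0.0526, 0.1237], [0.5795, 0.0504, 0.1194], [0.5788, 0.0476, 0.1227], [0.5799, 0.0453, 0.1196], [0.5741, 0.0749, 0.1222], [0.5744, 0.0725, 0.1217], [0.5746, 0.07, 0.1218], [0.5749, 0.0675, 0.1213], [0.5751, 0.065, 0.1215], [0.5748, 0.0623, 0.1232], [0.5762, 0.0602, 0.1191], [0.5757, 0.0575, 0.1215], [0.5753, 0.0548, 0.124], [0.5752, 0.0522, 0.1249], [0.5759, 0.0499, 0.1232], [0.5759, 0.0473, 0.1238], [0.576, 0.0448, 0.1244], [0.5713, 0.0
[... 1093 characters left out ...]
24], [0.5752, 0.0544, 0.1228], [0.5732, 0.053, 0.1219], [0.5715, 0.0508, 0.1203], [0.5698, 0.0488, 0.1188], [0.5786, 0.059, 0.1232], [0.5758, 0.0603, 0.125], [0.5743, 0.0576, 0.1229], [0.5724, 0.0561, 0.1219], [0.5708, 0.0536, 0.12], [0.5695, 0.0498, 0.1167], [0.5781, 0.0607, 0.1218], [0.576, 0.0601, 0.1217], [0.5734, 0.0609, 0.1231], [0.5707, 0.0621, 0.1248], [0.5697, 0.0574, 0.1207], [0.5696, 0.0495, 0.1132], [0.5774, 0.0634, 0.1213], [0.5752, 0.0629, 0.1214], [0.5731, 0.0621, 0.1212], [0.5713, 0.0602, 0.1198], [0.5695, 0.0582, 0.1184], [0.5698, 0.0492, 0.1097], [0.5783, 0.0684, 0.1228], [0.5759, 0.0685, 0.1235], [0.5744, 0.0658, 0.1212], [0.5719, 0.0665, 0.1225], [0.5705, 0.0632, 0.1197]]
```

View pics/crop1.png

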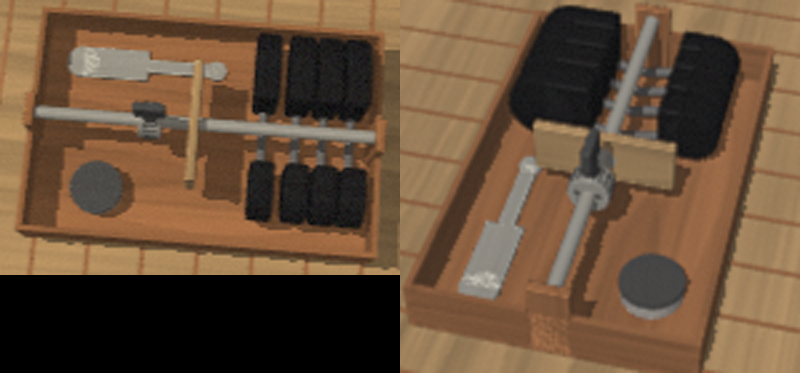

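The crop confirms it: the wing is upright with its 34 mm side along the rod, and the fingers have free space on both sides of it. The tray centre is about (0.5755, 0.0024) with a yaw of about 0.26°. The wing centre is about (0.575, 0.0595), with its top at 0.1225 m, which matches the sizes given.

Units first: shifts go in units of 5 mm and turns go in units of 4 degrees. So -0.265 m is -53, -0.235 m is -47, -52 degrees is -13.

```bash
echo '[[1, -5, 4.4, 0, 0, 0, -1.25], [1, -12, 10.4, 0, 0, 0, -3], [1, -19, 16.6, 0, 0, 0, -4.75], [1, -26, 22.6, 0, 0, 0, -6.5], [1, -33, 28.8, 0, 0, 0, -8.25], [1, -40, 34.8, 0, 0, 0, -10], [1, -47, 41, 0, 0, 0, -11.5], [1, -53, 46.2, 0, 0, 0, -13]]' > next.json && python3 steer.py next.json
cat > go.py <<'E'
import sys,numpy as np
from station import r
from scipy.spatial.transform import Rotation as R
s=r.sense();t=np.array([float(a) for a in sys.argv[1:4]]);yaw=np.radians(float(sys.argv[4]))
E=np.array(s["ee_rot"]);y=np.array([np.cos(yaw),np.sin(yaw),0]);z=np.array([0,0,-1.])
G=np.c_[np.cross(y,z),y,z]
print("d",(E.T@(t-s["tcp_pos"])).round(4),"rv",np.degrees(R.from_matrix(E.T@G).as_rotvec()).round(2),"t",s["time_s"],"j",np.round(s["joints"],1))
E
python3 go.py 0.575 0.0595 0.2 180.26
```

```text
time_s: 0.9
tcp_pos: [0.3816, -0.281, 0.2224]
ee_rot: [[-0.313, -0.95, -0.0], [-0.95, 0.313, 0.0], [-0.0, 0.0, -1.0]]
wrist_force: [0.3, -0.8, -0.1]
gripper_width: 1.0
gripper_force: 0.0
d [-0.3839 -0.0771  0.0225] rv [ 1.000e-02  2.000e-02 -1.851e+01] t 0.9 j [-16.7   7.2 -19.9  -0.  -62.9  -1.6]
```

```bash
python3 - <<'E'
from h import *
for n in("top","side"):
    w=cloud(np.load(n+"1.npz")).reshape(-1,3)
    m=(w[:,2]>.081)&(w[:,2]<.09)&(abs(w[:,1])<.04)&(abs(w[:,0]-.575)<.07)&(abs(w[:,0]-.575)>.03)
    q=w[m];print(n,m.sum(),q.mean(0).round(4),q.min(0).round(4),q.max(0).round(4))
    m=(w[:,2]>.066)&(w[:,2]<.09)&(w[:,1]<-.01)&(w[:,1]>-.15)&(abs(w[:,0]-.575)<.1)&(abs(w[:,0]-.575)>.02)
    print(w[m].max(0))
E
```

```text
top 102 [0.574  0.0133 0.0853] [0.5104 0.0082 0.081 ] [0.6395 0.0185 0.0888]
[ 0.6748131  -0.04778642  0.08269785]
side 121 [0.5737 0.0153 0.0854] [0.5097 0.0081 0.081 ] [0.639  0.0208 0.0891]
[ 0.67495775 -0.04463462  0.08224588]
```

```bash
echo '[[1, -8, -1.6, 0, 0, 0, -0.5], [1, -17, -3.4, 0, 0, 0, -1.25], [1, -26, -5.2, 0, 0, 0, -2], [1, -35, -7, 0, 0, 0, -2.75], [1, -44, -8.8, 0, 0, 0, -3.5], [1, -53, -10.6, 0, 0, 0, -4.25], [1, -62, -12.4, 0, 0, 0, -4.625], [1, -70, -14, 2, 0, 0, -4.625]]' > next.json && python3 steer.py next.json
echo '[[1, -4, 0, 0.6, 0, 0, 0], [1, -4, 0, 0.6, 0, 0, 0], [1, -4, 0, 0.6, 0, 0, 0]]' > next.json && python3 steer.py next.json
python3 go.py 0.575 0.0595 0.095 180.26
```

```text
time_s: 1.7
tcp_pos: [0.5603, 0.0287, 0.2135]
ee_rot: [[0.001, -1.0, 0.003], [-1.0, -0.001, 0.0], [-0.0, -0.003, -1.0]]
wrist_force: [0.3, -0.7, -0.4]
gripper_width: 1.003
gripper_force: 0.0
time_s: 2.0
tcp_pos: [0.5584, 0.0466, 0.2091]
ee_rot: [[0.0, -1.0, -0.001], [-1.0, -0.0, -0.0], [0.0, 0.001, -1.0]]
wrist_force: [-0.3, 0.2, 0.2]
gripper_width: 0.995
gripper_force: 0.0
d [-0.013  -0.0167  0.1141] rv [ 0.07 -0.03 -0.24] t 2.0 j [ 21.3  16.4  -9.9   0.  -63.8 -21.3]
```

```bash
echo '[[1, -2.6, -3.3, 4, 0, 0, -0.05], [1, -2.6, -3.3, 9, 0, 0, -0.05], [1, -2.6, -3.3, 14, 0, 0, -0.05], [1, -2.6, -3.3, 19, 0, 0, -0.05], [1, -2.6, -3.3, 21.4, 0, 0, -0.05], [0.6, -2.6, -3.3, 22.8, 0, 0, -0.05], [0.4, -2.6, -3.3, 22.8, 0, 0, -0.05], [0.3, -2.6, -3.3, 22.8, 0, 0, -0.05]]' > next.json && python3 steer.py next.json
python3 - <<'E'
from station import r
import cv2,numpy as np
a=r.capture("top")["pixels"][150:270,215:365,::-1];b=r.capture("side")["pixels"][140:280,180:330,::-1]
a=cv2.resize(a,(400,320),interpolation=2);b=cv2.resize(b,(400,373),interpolation=2)
a=cv2.copyMakeBorder(a,0,53,0,0,0);cv2.imwrite("pics/grip.png",np.hstack([a,b]))
E
python3 go.py 0.575 0.0595 0.095 180.26
```

```text
time_s: 2.8
tcp_pos: [0.5761, 0.0594, 0.0967]
ee_rot: [[0.003, -1.0, 0.002], [-1.0, -0.003, 0.0], [-0.0, -0.002, -1.0]]
wrist_force: [0.6, -0.4, -0.3]
gripper_width: 0.815
gripper_force: 0.0
d [0.0001 0.0011 0.0019] rv [-0.14  0.04 -0.08] t 2.9 j [ 21.9  24.4 -15.7   0.  -49.7 -21.8]
```

View pics/grip.png

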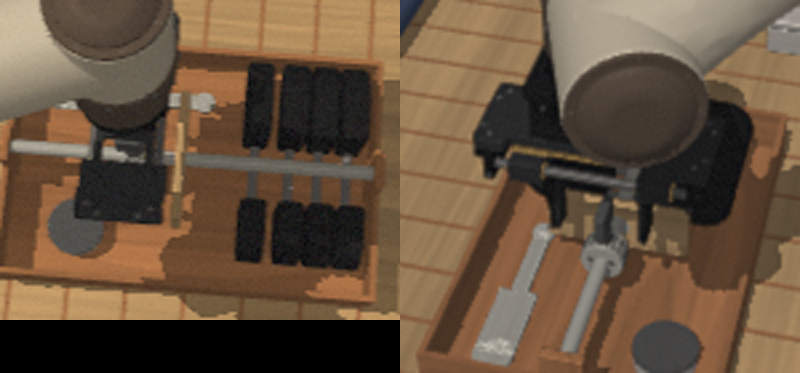

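The fingers straddle the wing, at about (608,215) in the right half of the crop, and clear the keeper. I'll close on it.

```bash
echo '[[0.4, 0, 0, 0.2, 0, 0, 0], [0.2, 0, 0, 0.2, 0, 0, 0], [0, 0, 0, 0.2, 0, 0, 0], [0, 0, 0, 0.2, 0, 0, 0], [0, 0, 0, 0.2, 0, 0, 0], [0, 0, 0, 0.2, 0, 0, 0], [0, 0, 0, 0.2, 0, 0, 0], [0, 0, 0, 0.2, 0, 0, 0]]' > next.json && python3 steer.py next.json
echo '[[0, 0, 0, 0, 0, 0, 0], [0, 0, 0, 0, 0, 0, 0], [0, 0, 0, 0, 0, 0, 0]]' > next.json && python3 steer.py next.json; python3 go.py 0.575 0.0595 0.095 180.26
```

```text
time_s: 3.7
tcp_pos: [0.5743, 0.0593, 0.0948]
ee_rot: [[0.003, -1.0, -0.002], [-1.0, -0.003, -0.001], [0.001, 0.002, -1.0]]
wrist_force: [-3.5, 0.8, 4.5]
gripper_width: 0.112
gripper_force: 33.8
time_s: 4.0
tcp_pos: [0.5743, 0.0593, 0.0948]
ee_rot: [[0.003, -1.0, -0.002], [-1.0, -0.003, -0.001], [0.0, 0.002, -1.0]]
wrist_force: [-4.4, 1.1, 5.3]
gripper_width: 0.115
gripper_force: 33.8
d [-0.0002 -0.0007 -0.0002] rv [ 0.11 -0.03 -0.09] t 4.0 j [ 22.   24.5 -15.9  -0.  -49.7 -21.8]
```

```bash
echo '[[0, 0, 0.12, -0.06, 0, 0, -0.75], [0, 0, 0.12, -0.06, 0, 0, -2], [0, 0, 0.12, -0.06, 0, 0, -3.25], [0, 0, 0.12, -0.06, 0, 0, -4.5], [0, 0, 0.12, -0.06, 0, 0, -5.75], [0, 0, 0.12, -0.06, 0, 0, -7], [0, 0, 0.12, -0.06, 0, 0, -8.25], [0, 0, 0.12, -0.06, 0, 0, -9]]' > next.json && python3 steer.py next.json; python3 go.py 0.5743 0.0595 0.095 180.26;
python3 -c "
from station import r;print(r.sense()['moment'])"
```

```text
time_s: 4.8
tcp_pos: [0.5747, 0.0595, 0.0948]
ee_rot: [[0.592, -0.806, 0.0], [-0.806, -0.592, 0.0], [-0.0, -0.0, -1.0]]
wrist_force: [-1.6, -0.2, 1.7]
gripper_width: 0.112
gripper_force: 33.7
d [-0.0002  0.0003 -0.0002] rv [-1.000e-02  1.000e-02  3.601e+01] t 4.8 j [ 22.   24.5 -15.9  -0.  -49.6  14.3]
[ 0.06528259  0.69813068 -0.26265886]
```

```bash
echo '[[0, 0, 0, 0, 0, 0, -1.25], [0, 0, 0, 0, 0, 0, -2.5], [0, 0, 0, 0, 0, 0, -3.75], [0, 0, 0, 0, 0, 0, -5], [0, 0, 0, 0, 0, 0, -6.25], [0, 0, 0, 0, 0, 0, -7], [0, 0, 0, 0, 0, 0, -7], [0, 0, 0, 0, 0, 0, -7]]' > next.json && python3 steer.py next.json; python3 go.py 0.5743 0.0305 0.095 244.26;
python3 -c "
from station import r
s=r.sense();print(s['moment'],s['wrist_force'])"
```

```text
time_s: 5.6
tcp_pos: [0.5749, 0.0597, 0.0948]
ee_rot: [[0.9, -0.437, 0.0], [-0.437, -0.9, 0.0], [0.0, -0.001, -1.0]]
wrist_force: [-2.2, 0.7, 1.6]
gripper_width: 0.113
gripper_force: 33.7
d [ 0.0122  0.0265 -0.0002] rv [-0.03 -0.01 -0.16] t 5.6 j [ 22.   24.5 -15.9  -0.  -49.6  42.1]
[ 0.33546315  0.64722375 -0.05564204] [-2.1577746   0.69868457  1.56955997]
```

```bash
echo '[[0, 0.2, 0.4, 0, 0, 0, 0], [0, 0.6, 1.2, 0, 0, 0, 0], [0, 1, 2.04, 0, 0, 0, 0], [0, 1.4, 2.86, 0, 0, 0, 0], [0, 1.8, 3.66, 0, 0, 0, 0], [0, 2.2, 4.48, 0, 0, 0, 0], [0, 2.3, 4.68, 0, 0, 0, 0], [0, 2.3, 4.68, 0, 0, 0, 0]]' > next.json && python3 steer.py next.json; python3 go.py 0.5749 0.0195 0.095 244.26
```

```text
time_s: 6.4
tcp_pos: [0.575, 0.0328, 0.0948]
ee_rot: [[0.9, -0.436, 0.0], [-0.436, -0.9, -0.001], [0.0, 0.0, -1.0]]
wrist_force: [-0.3, -0.9, -0.4]
gripper_width: 0.116
gripper_force: 33.6
d [ 0.0057  0.012  -0.0002] rv [ 0.02 -0.02 -0.11] t 6.4 j [ 19.4  24.3 -16.2   0.  -49.5  44.7]
```

```bash
cat > ok.py <<'E'
import sys
from station import r
s=r.sense();f=s["wrist_force"];print("y",s["tcp_pos"].__getitem__(1).round(4),"F",[round(float(v),1) for v in f],s["time_s"])
sys.exit(0 if abs(f[1])<4.5 else 1)
E
echo '[[0, 0.2, 0.4, 0, 0, 0, 0], [0, 0.4, 0.8, 0, 0, 0, 0], [0, 0.6, 1.22, 0, 0, 0, 0], [0, 0.8, 1.62, 0, 0, 0, 0], [0, 1, 2.04, 0, 0, 0, 0], [0, 1.14, 2.34, 0, 0, 0, 0], [0, 1.14, 2.34, 0, 0, 0, 0]]' > next.json && python3 steer.py next.json>/dev/null; python3 ok.py &&
echo '[[0, 0.08, 0.18, 0, 0, 0, 0], [0, 0.18, 0.36, 0, 0, 0, 0], [0, 0.18, 0.36, 0, 0, 0, 0]]' > next.json && python3 steer.py next.json>/dev/null; python3 ok.py &&
echo '[[0, 0.08, 0.18, 0, 0, 0, 0], [0, 0.18, 0.36, 0, 0, 0, 0], [0, 0.18, 0.36, 0, 0, 0, 0]]' > next.json && python3 steer.py next.json>/dev/null; python3 ok.py &&
echo '[[0, 0.08, 0.18, 0, 0, 0, 0], [0, 0.18, 0.36, 0, 0, 0, 0], [0, 0.18, 0.36, 0, 0, 0, 0]]' > next.json && python3 steer.py next.json>/dev/null; python3 ok.py &&
echo '[[0, 0.08, 0.18, 0, 0, 0, 0], [0, 0.18, 0.36, 0, 0, 0, 0], [0, 0.18, 0.36, 0, 0, 0, 0]]' > next.json && python3 steer.py next.json>/dev/null; python3 ok.py &&
echo '[[0, 0.08, 0.18, 0, 0, 0, 0], [0, 0.18, 0.36, 0, 0, 0, 0], [0, 0.18, 0.36, 0, 0, 0, 0]]' > next.json && python3 steer.py next.json>/dev/null; python3 ok.py &&
echo '[[0, 0.08, 0.18, 0, 0, 0, 0], [0, 0.18, 0.36, 0, 0, 0, 0], [0, 0.18, 0.36, 0, 0, 0, 0]]' > next.json && python3 steer.py next.json>/dev/null; python3 ok.py
```

```text
y 0.0201 F [-0.2, 1.0, -0.5] 7.1
y 0.0183 F [0.1, 1.8, -0.1] 7.4
y 0.0163 F [1.3, 2.1, -1.1] 7.7
y 0.0142 F [1.6, 1.7, -1.4] 8.0
y 0.0122 F [1.1, 0.6, -1.8] 8.3
y 0.0102 F [1.9, 1.1, -1.6] 8.6
y 0.0082 F [2.2, 2.2, -3.0] 8.9
```

```bash

echo '[[0, 0.12, 0.22, 0, 0, 0, 0], [0, 0.24, 0.44, 0, 0, 0, 0], [0, 0.24, 0.44, 0, 0, 0, 0]]' > next.json && python3 steer.py next.json>/dev/null; python3 ok.py &&
echo '[[0, 0.12, 0.22, 0, 0, 0, 0], [0, 0.24, 0.44, 0, 0, 0, 0], [0, 0.24, 0.44, 0, 0, 0, 0]]' > next.json && python3 steer.py next.json>/dev/null; python3 ok.py &&
echo '[[0, 0.12, 0.22, 0, 0, 0, 0], [0, 0.24, 0.44, 0, 0, 0, 0], [0, 0.24, 0.44, 0, 0, 0, 0]]' > next.json && python3 steer.py next.json>/dev/null; python3 ok.py &&
echo '[[0, 0.12, 0.22, 0, 0, 0, 0], [0, 0.24, 0.44, 0, 0, 0, 0], [0, 0.24, 0.44, 0, 0, 0, 0]]' > next.json && python3 steer.py next.json>/dev/null; python3 ok.py &&
echo '[[0, 0.12, 0.22, 0, 0, 0, 0], [0, 0.24, 0.44, 0, 0, 0, 0], [0, 0.24, 0.44, 0, 0, 0, 0]]' > next.json && python3 steer.py next.json>/dev/null; python3 ok.py &&
echo '[[0, 0.12, 0.22, 0, 0, 0, 0], [0, 0.24, 0.44, 0, 0, 0, 0], [0, 0.24, 0.44, 0, 0, 0, 0]]' > next.json && python3 steer.py next.json>/dev/null; python3 ok.py &&
echo '[[0, 0.12, 0.22, 0, 0, 0, 0], [0, 0.24, 0.44, 0, 0, 0, 0], [0, 0.24, 0.44, 0, 0, 0, 0]]' > next.json && python3 steer.py next.json>/dev/null; python3 ok.py &&
echo '[[0, 0.12, 0.22, 0, 0, 0, 0], [0, 0.24, 0.44, 0, 0, 0, 0], [0, 0.24, 0.44, 0, 0, 0, 0]]' > next.json && python3 steer.py next.json>/dev/null; python3 ok.py
python3 go.py 0.5752 -0.023 0.095 244.26
```

```text
y 0.0056 F [1.3, 1.3, -1.0] 9.2
y 0.003 F [0.9, 1.6, -0.7] 9.5
y 0.0006 F [0.1, 1.9, -0.7] 9.8
y -0.002 F [-1.3, 1.5, 0.0] 10.1
y -0.0045 F [-0.6, 2.4, 1.6] 10.4
y -0.007 F [-3.2, 1.1, 2.0] 10.7
y -0.0095 F [-4.0, 1.9, 2.5] 11.0
y -0.012 F [-4.6, 2.0, 3.9] 11.3
d [ 0.0046  0.01   -0.0002] rv [ 0.05  0.07 -0.1 ] t 11.3 j [ 14.9  24.3 -16.2  -0.  -49.6  49.2]
```

```bash

echo '[[0, 0.06, 0.2, 0, 0, 0, 0], [0, 0.12, 0.4, 0, 0, 0, 0], [0, 0.12, 0.4, 0, 0, 0, 0]]' > next.json && python3 steer.py next.json>/dev/null; python3 ok.py &&
echo '[[0, 0.08, 0.18, 0, 0, 0, 0], [0, 0.16, 0.38, 0, 0, 0, 0], [0, 0.16, 0.38, 0, 0, 0, 0]]' > next.json && python3 steer.py next.json>/dev/null; python3 ok.py &&
echo '[[0, 0.08, 0.18, 0, 0, 0, 0], [0, 0.18, 0.36, 0, 0, 0, 0], [0, 0.18, 0.36, 0, 0, 0, 0]]' > next.json && python3 steer.py next.json>/dev/null; python3 ok.py &&
echo '[[0, 0.08, 0.18, 0, 0, 0, 0], [0, 0.18, 0.36, 0, 0, 0, 0], [0, 0.18, 0.36, 0, 0, 0, 0]]' > next.json && python3 steer.py next.json>/dev/null; python3 ok.py &&
echo '[[0, 0.08, 0.18, 0, 0, 0, 0], [0, 0.18, 0.36, 0, 0, 0, 0], [0, 0.18, 0.36, 0, 0, 0, 0]]' > next.json && python3 steer.py next.json>/dev/null; python3 ok.py &&
echo '[[0, 0.08, 0.18, 0, 0, 0, 0], [0, 0.18, 0.36, 0, 0, 0, 0], [0, 0.18, 0.36, 0, 0, 0, 0]]' > next.json && python3 steer.py next.json>/dev/null; python3 ok.py &&
echo '[[0, 0.08, 0.18, 0, 0, 0, 0], [0, 0.18, 0.36, 0, 0, 0, 0], [0, 0.18, 0.36, 0, 0, 0, 0]]' > next.json && python3 steer.py next.json>/dev/null; python3 ok.py 
python3 go.py 0.5752 -0.023 0.095 244.26
```

```text
y -0.0139 F [-4.3, 1.3, 3.6] 11.6
y -0.0159 F [-4.4, 1.7, 3.4] 11.9
y -0.018 F [-4.0, 1.0, 3.1] 12.2
y -0.02 F [-4.9, 1.1, 3.1] 12.5
y -0.0219 F [-3.9, 1.0, 3.3] 12.8
y -0.024 F [-4.8, 1.7, 3.5] 13.1
y -0.026 F [-4.8, 1.7, 2.8] 13.4
d [-0.0016 -0.0026 -0.0002] rv [ 0.02  0.03 -0.1 ] t 13.4 j [ 13.5  24.4 -16.2   0.  -49.5  50.6]
```

```bash

echo '[[0, 0.04, 0.18, 0, 0, 0, 0], [0, 0.1, 0.34, 0, 0, 0, 0], [0, 0.1, 0.34, 0, 0, 0, 0]]' > next.json && python3 steer.py next.json>/dev/null; python3 ok.py &&
echo '[[0, 0.06, 0.14, 0, 0, 0, 0], [0, 0.12, 0.28, 0, 0, 0, 0], [0, 0.12, 0.28, 0, 0, 0, 0]]' > next.json && python3 steer.py next.json>/dev/null; python3 ok.py &&
echo '[[0, 0.06, 0.14, 0, 0, 0, 0], [0, 0.12, 0.28, 0, 0, 0, 0], [0, 0.12, 0.28, 0, 0, 0, 0]]' > next.json && python3 steer.py next.json>/dev/null; python3 ok.py &&
echo '[[0, 0.06, 0.14, 0, 0, 0, 0], [0, 0.12, 0.28, 0, 0, 0, 0], [0, 0.12, 0.28, 0, 0, 0, 0]]' > next.json && python3 steer.py next.json>/dev/null; python3 ok.py
python3 - <<'E'
from station import r
import cv2,numpy as np
a=r.capture("top")["pixels"][150:270,215:365,::-1];b=r.capture("side")["pixels"][140:280,180:330,::-1]
a=cv2.resize(a,(400,320),interpolation=2);b=cv2.resize(b,(400,373),interpolation=2)
a=cv2.copyMakeBorder(a,0,53,0,0,0);cv2.imwrite("pics/push.png",np.hstack([a,b]))
E
```

```text
y -0.0271 F [-4.6, 4.3, 2.8] 13.7
y -0.0279 F [-5.3, 6.3, 2.9] 14.0
y -0.0279 F [-5.3, 6.3, 2.9] 14.0
y -0.0279 F [-5.3, 6.3, 2.9] 14.0
```

View pics/push.png

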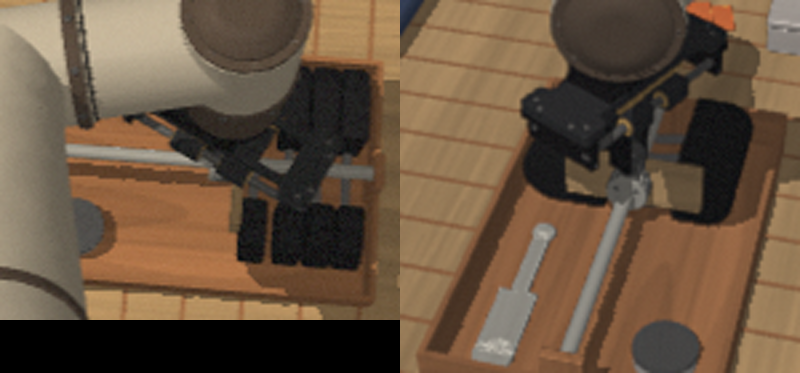

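Contact was felt at y≈-0.0265. The picture shows the keeper, around (240,210) on the left, against the black trees. Force above sliding is about 5 N, so I'll add roughly 4 N more.

```bash

echo '[[0, 0.04, 0.12, 0, 0, 0, 0], [0, 0.08, 0.24, 0, 0, 0, 0], [0, 0.08, 0.24, 0, 0, 0, 0], [0, 0.08, 0.24, 0, 0, 0, 0]]' > next.json && python3 steer.py next.json>/dev/null; python3 ok.py
echo '[[0, 0.02, 0.08, 0, 0, 0, 0], [0, 0.04, 0.16, 0, 0, 0, 0], [0, 0.04, 0.16, 0, 0, 0, 0], [0, 0.04, 0.16, 0, 0, 0, 0], [0, 0.04, 0.16, 0, 0, 0, 0]]' > next.json && python3 steer.py next.json>/dev/null; python3 ok.py;echo '[[0, 0, 0, 0, 0, 0, 0], [0, 0, 0, 0, 0, 0, 0]]' > next.json && python3 steer.py next.json>/dev/null; python3 ok.py
```

```text
y -0.0285 F [-4.8, 8.3, 3.4] 14.5
y -0.0289 F [-4.7, 10.0, 3.7] 15.0
y -0.0289 F [-4.8, 10.8, 2.0] 15.2
```

```bash

echo '[[0, 0, 0, 0, 0, 0, 1], [0, 0, 0, 0, 0, 0, 2], [0, 0, 0, 0, 0, 0, 3], [0, 0, 0, 0, 0, 0, 4], [0, 0, 0, 0, 0, 0, 5], [0, 0, 0, 0, 0, 0, 5.5], [0, 0, 0, 0, 0, 0, 5.5], [0, 0, 0, 0, 0, 0, 5.5]]' > next.json && python3 steer.py next.json; python3 ok.py;echo '[[0, 0, 0, 0, 0, 0, 0], [0, 0, 0, 0, 0, 0, 0]]' > next.json && python3 steer.py next.json>/dev/null; python3 ok.py
```

```text
time_s: 16.0
tcp_pos: [0.5754, -0.0291, 0.0948]
ee_rot: [[0.672, -0.741, 0.001], [-0.741, -0.672, 0.003], [-0.001, -0.003, -1.0]]
wrist_force: [-5.0, 9.5, 3.2]
gripper_width: 0.111
gripper_force: 33.6
y -0.0291 F [-5.0, 9.5, 3.2] 16.0
y -0.0291 F [-4.9, 10.4, 3.4] 16.2
```

```bash

echo '[[0, 0, 0, 0, 0, 0, 1], [0, 0, 0, 0, 0, 0, 2], [0, 0, 0, 0, 0, 0, 3], [0, 0, 0, 0, 0, 0, 4], [0, 0, 0, 0, 0, 0, 5], [0, 0, 0, 0, 0, 0, 6], [0, 0, 0, 0, 0, 0, 6.5], [0, 0, 0, 0, 0, 0, 6.5]]' > next.json && python3 steer.py next.json; python3 ok.py
echo '[[0, 0, 0, 0, 0, 0, 1], [0, 0, 0, 0, 0, 0, 2], [0, 0, 0, 0, 0, 0, 3], [0, 0, 0, 0, 0, 0, 4], [0, 0, 0, 0, 0, 0, 4.5], [0, 0, 0, 0, 0, 0, 5], [0, 0, 0, 0, 0, 0, 5], [0, 0, 0, 0, 0, 0, 5]]' > next.json && python3 steer.py next.json; python3 ok.py; python3 go.py 0.5753 -0.0291 0.095 180.26; python3 -c "
from station import r
print(r.sense()['moment'])"
```

```text
time_s: 17.0
tcp_pos: [0.5751, -0.0293, 0.0949]
ee_rot: [[0.279, -0.96, 0.0], [-0.96, -0.279, 0.002], [-0.002, -0.001, -1.0]]
wrist_force: [-5.5, 9.6, 3.9]
gripper_width: 0.11
gripper_force: 33.7
y -0.0293 F [-5.5, 9.6, 3.9] 17.0
time_s: 17.8
tcp_pos: [0.5749, -0.0293, 0.095]
ee_rot: [[-0.065, -0.998, -0.0], [-0.998, 0.065, 0.002], [-0.002, 0.0, -1.0]]
wrist_force: [-6.8, 8.4, 5.4]
gripper_width: 0.115
gripper_force: 33.8
y -0.0293 F [-6.8, 8.4, 5.4] 17.8
d [-0.0003 -0.0004 -0.    ] rv [ 0.    0.11 -3.98] t 17.8 j [ 13.1  24.3 -16.2  -0.1 -49.5 -16.8]
[2.83418031 2.15437875 0.34590552]
```

```bash

echo '[[0, -0.16, 0.06, 0, 0, 0, 0], [0, -0.32, 0.12, 0, 0, 0, 0], [0, -0.44, 0.2, -0.04, 0, 0, 0], [0, -0.44, 0.2, -0.04, 0, 0, 0], [0, -0.44, 0.2, -0.04, 0, 0, 0]]' > next.json && python3 steer.py next.json; python3 ok.py
```

```text
time_s: 18.3
tcp_pos: [0.5747, -0.029, 0.095]
ee_rot: [[-0.066, -0.998, 0.001], [-0.998, 0.066, -0.0], [-0.0, -0.001, -1.0]]
wrist_force: [-2.1, 2.6, 1.5]
gripper_width: 0.115
gripper_force: 33.6
y -0.029 F [-2.1, 2.6, 1.5] 18.3
```

```bash

echo '[[0, -0.12, 0.08, 0, 0, 0, 0], [0.2, -0.12, 0.08, 0, 0, 0, 0], [0.4, -0.12, 0.08, 0, 0, 0, 0], [0.6, -0.12, 0.08, 0, 0, 0, 0], [0.6, -0.12, 0.08, 0, 0, 0, 0], [0.6, -0.12, 0.08, 0, 0, 0, 0], [0.6, -0.12, 0.08, -2, 0, 0, 0], [0.6, -0.12, 0.08, -6, 0, 0, 0]]' > next.json && python3 steer.py next.json
echo '[[0.6, 0, 0, -8, 0, 0, 0], [0.6, 0, 0, -16, 0, 0, 0], [0.6, -6, 0, -20, 0, 0, 0], [0.6, -14, 6, -20, 0, 0, 0], [0.6, -20, 14, -20, 0, 0, 0], [0.6, -20, 22, -20, 0, 0, 0], [0.6, -20, 30, -20, 0, 0, 0], [0.6, -20, 30, -20, 0, 0, 0]]' > next.json && python3 steer.py next.json
python3 - <<'E'
from station import r
from h import *
import cv2
c=r.capture("top");d=r.capture("side")
for n,k in(("top",c),("side",d)):
    w=cloud(k).reshape(-1,3);q=w[(w[:,2]>.103)&(w[:,2]<.13)&(abs(w[:,0]-.575)<.022)&(abs(w[:,1]+.029)<.03)]
    print(n,len(q)); 
    if len(q):print(q.mean(0),q.min(0),q.max(0),cv2.minAreaRect(q[q[:,2]>.117][:,:2].astype(np.float32)))
a=c["pixels"][150:270,215:365,::-1];b=d["pixels"][140:280,180:330,::-1]
a=cv2.resize(a,(400,320),interpolation=2);b=cv2.resize(b,(400,373),interpolation=2)
a=cv2.copyMakeBorder(a,0,53,0,0,0);cv2.imwrite("pics/end.png",np.hstack([a,b]))
E
```

```text
time_s: 19.1
tcp_pos: [0.5728, -0.0285, 0.1244]
ee_rot: [[-0.067, -0.998, -0.003], [-0.998, 0.067, -0.001], [0.001, 0.003, -1.0]]
wrist_force: [0.8, 0.3, -0.0]
gripper_width: 0.58
gripper_force: 0.0
time_s: 19.9
tcp_pos: [0.4266, 0.081, 0.2259]
ee_rot: [[-0.064, -0.998, -0.001], [-0.998, 0.064, 0.001], [-0.001, 0.001, -1.0]]
wrist_force: [0.2, -0.9, 0.7]
gripper_width: 0.6
gripper_force: 0.0
top 70
[ 0.57396009 -0.02867044  0.11850368] [ 0.56973925 -0.04388353  0.10322923] [ 0.58082657 -0.01277507  0.1256974 ] ((0.5755766034126282, -0.028116341680288315), (0.010765692219138145, 0.03018636628985405), 2.8391542434692383)
side 77
[ 0.57360674 -0.0231314   0.1174821 ] [ 0.56908117 -0.04437456  0.10368844] [ 0.58000815 -0.01006084  0.12657239] ((0.5740015506744385, -0.02773154526948929), (0.0334264300763607, 0.009471375495195389), 83.63723754882812)
```

View pics/end.png

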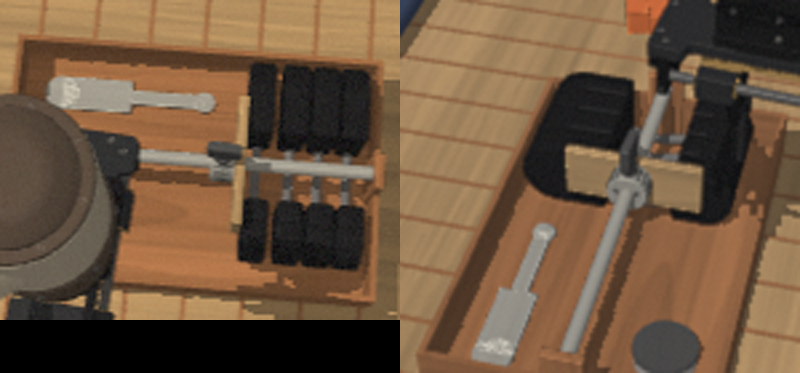

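The final picture shows the wing at (225,152) lying along the rod (within a few degrees). The collar sits against the keeper, the keeper presses the row at (240,165), and the gripper is clear of everything. The horn and tin have not moved.

```bash
python3 -c "
from station import r
print(r.finish_job())"
```

```text
the job is handed in; nothing more can be done
None
```

The job is handed in (no verdict came back): I loosened the screw, slid the collar and keeper against the shoe trees until the wrist force read about 10 N (an estimated 8–9 N on the plate), then retightened the screw, and the collar held when I let go.

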